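Build up the stacking pastel box on its base

ROBOT

A 6-joint arm with a two-finger parallel gripper is mounted at the origin on the work surface. World frame = base frame: x ahead of the robot, y to its left, z up, the work surface at z = 0. Lengths are in m, angles in rad, forces in N, time in s.
With the tool pointing down it reaches from about 0.425 to 0.95 m from the base axis. Payload 3.5 kg.
Tool frame: the origin (TCP) lies between the finger pads; the fingertips stand 11 mm ahead of it and the grasp point (between the pads) lies 8 mm behind it; z points along the fingers, y is the direction in which the jaws open and shut (so a half turn about z gives the same grasp; the last joint's range is limited). The gripper opens to 85 mm and grips with 20 to 120 N. Pads are 22 mm wide; open, the fingers measure 114 mm over their backs; the gripper's body (76 mm by 85 mm) begins 54 mm behind the grasp point. The pads swing forward as they close: fully open they stand 13 mm farther back than shut.
Start: joints at [-1.405, 0.286, 1.577, -0, 1.279, -0.15], TCP at [0.21, -0.642, 0.242] pointing down, gripper open.
Joint ranges: [-2.77, 2.77], [-0.9, 2.22], [0.21, 2.48], [-1.53, 4.67], [0.24, 2.81], [-2.84, 2.84]. Speed limits (rad/s): [2.79, 2.79, 3.14, 3.14, 3.14, 3.14].

INTERFACE

Orientations are given as a unit quaternion [w, x, y, z].
In Python, from workcell import * gives the robot as it stands.
- The arm moves only by the shell command python3 -m inch 'ROWS'. ROWS is JSON, a list of rows, each a list of 3 entries, a list of its own where there are three numbers: the shift along the tool's x, y, z in units of 50 mm (1.0 is 50 mm), then the turn about the tool's z in rad, then the opening, from 0 (shut) to 1 (fully open). In form: [[[x, y, z], turn, jaw], ...]. A call has 1 to 8 rows; each row is the pose to reach, as a shift and turn from the pose commanded when the call began, along the tool's axes at that moment; what a row does not reach only later rows make up. A row lasts 1/8 s, in which the tool goes at most 62.5 mm and 10.7 degrees, less where a joint would pass 70% of its speed; a pose out of reach is approached as far as the arm can. A call with a gripper value outside its range is refused whole. The fingers move at their own pace and stop on an object; the grip force is fixed at half the most. Time passes only in rows, so rows that repeat a pose let the fingers close. It gives the time, the measured TCP pose, the force and the opening at its end, in the units of the state.
- state(): the state, without advancing time (a new reading comes with each control period).
- capture(name): name is "scene" or "side" or "wrist"; returns a dict with "color" (480x640x3 uint8, red, green, blue), "intrinsics" (3x3 intrinsics, pixels), "view" (4x4, takes a point from world to camera coordinates). Camera axes: x right, y down, z forward; pixel columns grow to the right and rows downward; lengths in m; the calibration is good to about 2 mm. A picture is of the moment at which its call begins. There is no depth.
- close_job(): hands the job in, once; it reports no verdict.
The state is a dict: "t": time; "joint_pos": joint angles; "joint_velocities": joint speeds; "joint_efforts": joint torques, N m; "eef_pos": TCP position; "orientation": TCP orientation; "wrist_force": force on the tool from outside, world axes, zero at the start; "moment": the same for the moment, N m; "finger_gap": opening from 0.0 (shut) to 1.0 (fully open).
Only numpy, scipy, OpenCV 4.12 (cv2) and the standard library are available. Lean on these libraries where they do the work, as an engineer would, in place of code of your own. Each camera call takes 0.05 s, during which the arm holds its last target. There are 200 camera calls.

TASK

Put the pastel box together on its wooden base: first the two-cell tray, on it the four-cell tray, then the six-cell tray, and last the lid with the bar handle, one after another in that order. Each piece must sit fully home and level, its four feet inside the rim of the piece below, and the finished box stands by itself, let go. Leave the ink jar, the varnish bottle and the brush where they are.

Things in the scene. Friction and masses are not known exactly. Their poses are not given: they have to be found in the camera images.
- base: fixed plywood base: a board 144 mm (x) by 114 mm (y), 10 mm thick, with an open frame 120 by 90 mm on it (walls 6 mm, inside 108 by 78 mm), rim at z = 22 mm. Origin at the centre of the underside, z up. Seated on it, the two-cell tray's origin is 14 mm above this one
- tray2: light-wood tray, mm: 120 (x) by 90 (y), two long cells (middle wall only), deepest; 4 tapered feet (8 tall, 14 wide) at x 45, y 30 drop inside the rim below, 2 play; floor then rests on that rim. Origin: centre, at the feet's tips, z up. Floor z 8 to 13, walls 6 thick, rim z 54. Middle wall along x, 12 thick, top z 53: grip it at the centre, 33 free each side. Next piece's origin seats 46 higher. 0.16 kg. Half a turn seats alike
- tray4: light-wood tray, mm: 120 (x) by 90 (y), four cells (cross wall, 4 thick, at x +30); 4 tapered feet (8 tall, 14 wide) at x 45, y 30 drop inside the rim below, 2 play; floor then rests on that rim. Origin: centre, at the feet's tips, z up. Floor z 8 to 13, walls 6 thick, rim z 46. Middle wall along x, 12 thick, top z 45: grip it at the centre, 33 free each side. Next piece's origin seats 38 higher. 0.16 kg. Half a turn seats alike
- tray6: light-wood tray, mm: 120 (x) by 90 (y), six cells (cross walls, 4 thick, at x -30, +30); 4 tapered feet (8 tall, 14 wide) at x 45, y 30 drop inside the rim below, 2 play; floor then rests on that rim. Origin: centre, at the feet's tips, z up. Floor z 8 to 13, walls 6 thick, rim z 40. Middle wall along x, 12 thick, top z 39: grip it at the centre, 33 free each side. Next piece's origin seats 32 higher. 0.16 kg. Half a turn seats alike
- lid: light-wood lid, mm: board 120 (x) by 90 (y) with a dark wooden bar handle on top; 4 tapered feet (8 tall, 14 wide) at x 45, y 30 drop inside the rim below, 2 play; the board then rests on that rim. Origin: centre, at the feet's tips, z up. Board z 8 to 16; bar 70 along x, 12 thick in y, z 16 to 42, centred. 0.14 kg. Half a turn seats alike
- ink_jar: bystander: clear glass jar with a black cap, 56 mm across, 65 mm tall; origin at the centre of its underside; leave it alone
- varnish: bystander: amber glass bottle with a black cap and a blank label, 52 mm across, 95 mm tall; origin at the centre of its underside; leave it alone
- brush: bystander: a flat paint brush with wooden handle and grey head, 160 mm long, lying on the left side of the table; origin on its underside; leave it alone
Mind the look-alikes: they are no part of the job. What is shaped like the lid but turquoise or yellow is not meant.

How it is judged:
By the outcome, as a careful person would: the job done as asked, in the order asked, and still so for the second after the job is handed in, with the robot touching nothing.
It also fails if it takes over 128 s, if anything falls off the work surface, if the arm or the gripper's body presses on something with over 40 N, if the wrist force passes 120 N, or if a joint passes its speed limit or range.

## Working session

There is one attempt and no reset: what is moved stays moved. The work goes in short steps, Python scripts to look and compute and a shell command to move; the robot and the scene stay as the last step left them, time stands still between calls to the robot, and variables do not carry over. Pictures are saved under pics/ and viewed, about 12 in all and at most 16, crops included, and the job is handed in when it is done.

```bash
mkdir -p pics; ls
cat > h.py <<'E'
from workcell import *
import numpy as np, cv2
def cap(n,f=None):
    d=capture(n)
    if f: cv2.imwrite('pics/'+f,cv2.cvtColor(d['color'],cv2.COLOR_RGB2BGR))
    return d
def ray(d,uv,z):
    K=np.array(d['intrinsics']);V=np.array(d['view']);R=V[:3,:3];t=V[:3,3]
    c=-R.T@t; r=R.T@np.linalg.inv(K)@np.array([uv[0],uv[1],1.0])
    return c+r*(z-c[2])/r[2]
def proj(d,p):
    K=np.array(d['intrinsics']);V=np.array(d['view']);q=K@(V[:3,:3]@np.array(p)+V[:3,3]);return q[:2]/q[2]
E
python3 - <<'E'
from h import *
import pickle
for n in ['scene','side','wrist']:
    d=cap(n,n+'0.png'); pickle.dump(d,open(n+'0.pkl','wb'))
    V=np.array(d['view']);print(n,-V[:3,:3].T@V[:3,3],V[:3,:3].round(3).tolist(),np.array(d['intrinsics']).tolist())
print(state())
E
```

```text
pics
scene [ 1.24865677 -0.42313966  1.1684744 ] [[0.483, 0.876, -0.007], [0.691, -0.386, -0.612], [-0.538, 0.291, -0.791]] [[587.6747391664918, 0.0, 313.3091537504981], [0.0, 587.6747391664918, 248.88482881885412], [0.0, 0.0, 1.0]]
side [0.25031519 1.1719455  0.91441251] [[-0.987, -0.16, -0.008], [-0.086, 0.573, -0.815], [0.134, -0.804, -0.579]] [[594.5352988559331, 0.0, 316.32807227673675], [0.0, 594.5352988559331, 241.3548431202183], [0.0, 0.0, 1.0]]
wrist [ 0.28697807 -0.61585451  0.37333478] [[0.311, -0.95, -0.002], [-0.901, -0.296, 0.317], [-0.302, -0.097, -0.948]] [[420.79509799384186, 0.0, 315.94618644593055], [0.0, 420.79509799384186, 244.391873364723], [0.0, 0.0, 1.0]]
{'t': 0.15, 'joint_pos': array([-1.40499193e+00,  2.86999724e-01,  1.57783325e+00,  8.08901251e-06,
        1.27856356e+00, -1.49959876e-01]), 'joint_velocities': array([-3.05850063e-05, -1.61509838e-03, -3.29749783e-03,  3.10793987e-04,
       -1.60356844e-04,  2.43473704e-03]), 'joint_efforts': array([ 1.55245594e-03, -4.06602323e+01, -2.93139517e+01, -1.01231883e-04,
        3.93931943e-03, -1.09284656e-05]), 'eef_pos': array([ 0.20959234, -0.64113207,  0.2412439 ]), 'orientation': array([-9.01943077e-04,  9.87562265e-01,  1.57225822e-01, -3.27347866e-06]), 'wrist_force': array([0.06009971, 0.66235166, 0.14181169]), 'moment': array([ 0.00500621, -0.02641097, -0.00313128]), 'finger_gap': 1.0010995067317832}
```

View pics/scene0.png

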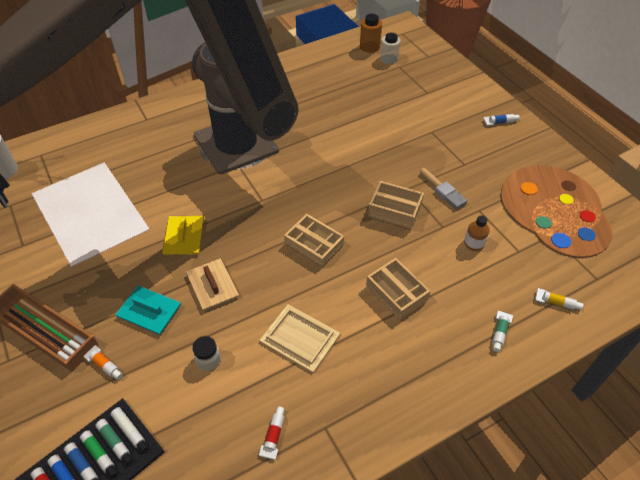

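View pics/side0.png

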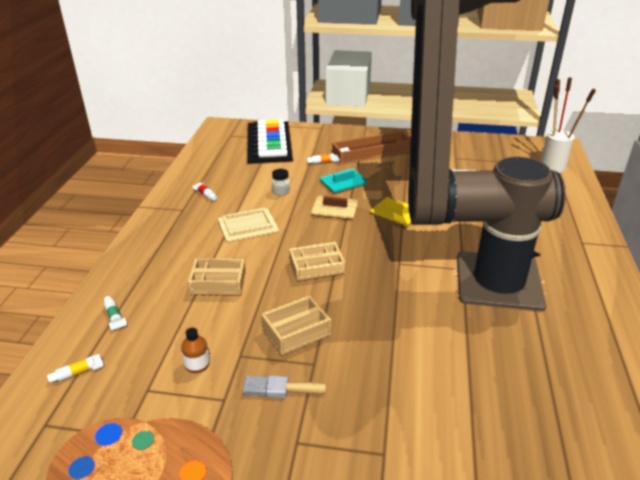

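Candidates in the scene view: the lid at (212,285) is natural wood with a dark bar. Its look-alikes are turquoise (148,310) and yellow (184,235). The trays are two-cell (397,203), (398,288) and (314,241), and the base is at (300,337). I'll check them in one close crop.

Run:
```python
import cv2,pickle
from h import *
d=pickle.load(open('scene0.pkl','rb'));im=cv2.cvtColor(d['color'],cv2.COLOR_RGB2BGR)
cv2.imwrite('pics/crop1.png',cv2.resize(im[170:380,160:440],None,fx=2.8,fy=2.8,interpolation=cv2.INTER_CUBIC))
for n,uv,z in [('t2',(397,192),.054),('t4',(398,281),.046),('t6',(314,236),.04),('lid',(212,282),.016),('base',(300,335),.022),('ink',(207,350),.03),('varn',(477,240),.03)]:
    p=ray(d,uv,z);print(n,p.round(3),np.hypot(p[0],p[1]).round(3))
hsv=cv2.cvtColor(im,cv2.COLOR_BGR2HSV)
for uv in [(290,225),(268,335),(382,290),(200,290),(300,300),(350,250),(250,260)]: print(uv,hsv[uv[1],uv[0]])
```

```text
t2 [0.433 0.266 0.054] 0.508
t4 [0.663 0.115 0.046] 0.673
t6 [0.447 0.013 0.04 ] 0.447
lid [ 0.434 -0.258  0.016] 0.505
base [ 0.666 -0.144  0.022] 0.681
ink [ 0.604 -0.339  0.03 ] 0.693
varn [0.647 0.362 0.03 ] 0.742
(290, 225) [ 16 145 157]
(268, 335) [ 19 106 223]
(382, 290) [ 16 127 211]
(200, 290) [ 16 128 201]
(300, 300) [ 15 145 181]
(350, 250) [ 16 146 162]
(250, 260) [ 16 145 153]
```

View pics/crop1.png

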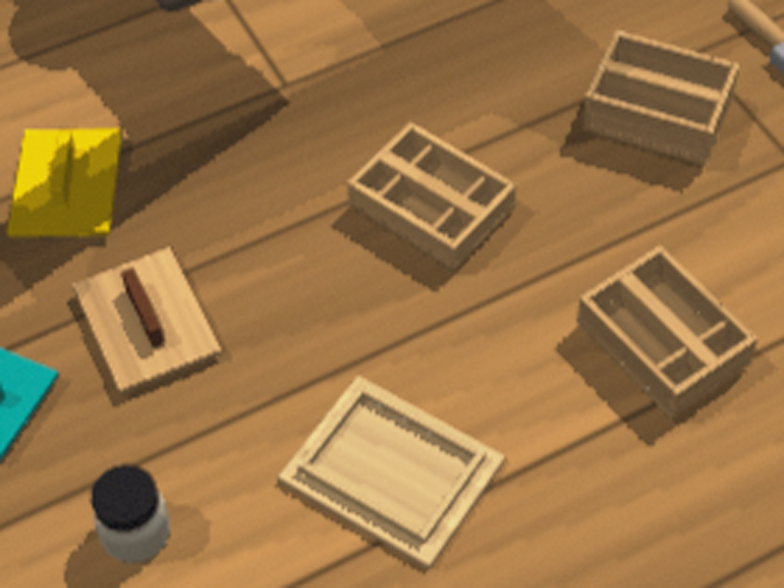

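The crop confirms the pieces: two-cell tray top right, one-cross-wall tray below it, two-cross-wall tray in the middle, natural lid with dark bar at left, and base in the lower middle. Next are coarse poses from the corners.

```bash
cat >> h.py <<'E'
import sys
def fit(d,cs,z,L=None):
    "corners in order -> centre, yaw of long side, side lengths"
    P=np.array([ray(d,c,z)[:2] for c in cs]);c=P.mean(0)
    a=(P[1]-P[0]+P[2]-P[3])/2;b=(P[3]-P[0]+P[2]-P[1])/2
    la,lb=np.linalg.norm(a),np.linalg.norm(b)
    if lb>la:a,b,la,lb=b,-a,lb,la
    a=a/la+np.array([b[1],-b[0]])/lb
    return c,(np.arctan2(a[1],a[0])+np.pi/2)%np.pi-np.pi/2,la,lb
def psi():
    w,x,y,z=state()['orientation'];return np.arctan2(2*(x*y+w*z),1-2*(y*y+z*z))
def go(xy,z,yaw):
    "rows entry to reach world target from the present measured pose; yaw mod pi"
    s=state();p=psi();d=np.array([*xy,z])-s['eef_pos']
    sh=np.array([np.cos(p)*d[0]+np.sin(p)*d[1],np.sin(p)*d[0]-np.cos(p)*d[1],-d[2]])/.05
    t=-((yaw-p+np.pi/2)%np.pi-np.pi/2)
    print('go',sh.round(3),'turn',round(t,3),'t',round(s['t'],2),'pos',s['eef_pos'].round(4),'psi',round(p,3),'q',s['joint_pos'].round(2))
E
python3 - <<'E'
import pickle
from h import *
d=pickle.load(open('scene0.pkl','rb'))
for n,z,c in [('t2',.054,[(620,33),(738,66),(710,132),(588,96)]),('t4',.046,[(659,249),(754,342),(675,395),(581,299)]),('t6',.04,[(411,124),(514,186),(456,250),(349,185)]),('lid',.016,[(170,248),(219,352),(124,391),(75,285)]),('base',.01,[(362,378),(505,460),(428,566),(279,482)])]:
    cs=np.array(c)/2.8+[160,170]
    r=fit(d,cs,z);print(n,r[0].round(4),[round(float(v),3) for v in r[1:]])
go((.60,-.18),.25,0.0)
E
```

```text
t2 [0.4535 0.2522] [-0.902, 0.114, 0.087]
t4 [0.6706 0.1105] [-1.44, 0.117, 0.086]
t6 [0.4475 0.0133] [-1.159, 0.117, 0.088]
lid [ 0.4387 -0.2585] [1.528, 0.12, 0.086]
base [ 0.6659 -0.1433] [-1.082, 0.139, 0.113]
go [10.286 -6.342 -0.175] turn 0.316 t 0.15 pos [ 0.2096 -0.6411  0.2412] psi 0.316 q [-1.4   0.29  1.58  0.    1.28 -0.15]
```

```bash
python3 -m inch '[[[5.88,-3.31,0],-0.9,0.36],[[5.88,-3.31,0],-0.9,0.36],[[5.88,-3.31,0],-0.9,0.36],[[5.88,-3.31,0],-0.9,0.36],[[5.88,-3.31,0],-0.9,0.36],[[5.88,-3.31,0],-0.9,0.36],[[5.88,-3.31,0],-0.9,0.36]]'
python3 -c "
from h import *
go((.666,-.143),.22,2.06)"
```

```text
t: 1.02
eef_pos: [0.4387, -0.3913, 0.242]
orientation: [-0.0, 0.82, 0.573, -0.0]
wrist_force: [0.3, 0.6, -0.1]
finger_gap: 0.36
go [6.228 2.557 0.44 ] turn -0.841 t 1.02 pos [ 0.4387 -0.3913  0.242 ] psi 1.219 q [-0.9   0.1   1.8  -0.    1.25 -0.55]
```

```bash
python3 -m inch '[[[6.23,2.55,0.44],-0.84,0.36],[[6.23,2.55,0.44],-0.84,0.36],[[6.23,2.55,0.44],-0.84,0.36],[[6.23,2.55,0.44],-0.84,0.36],[[6.23,2.55,0.44],-0.84,0.36],[[6.23,2.55,0.44],-0.84,0.36],[[6.23,2.55,0.44],-0.84,0.36]]'
python3 - <<'E'
from h import *
import pickle
d=cap('wrist','w_base.png');pickle.dump(d,open('w_base.pkl','wb'))
R=lambda a:np.array([[np.cos(a),-np.sin(a)],[np.sin(a),np.cos(a)]])
print([proj(d,[*(np.array([.6659,-.1433])+R(-1.082)@np.array([sx*.072,sy*.057])),.01]).round() for sx,sy in [(1,1),(1,-1),(-1,-1),(-1,1)]])
E
```

```text
t: 1.9
eef_pos: [0.6658, -0.1452, 0.2195]
orientation: [-0.0, 0.516, 0.856, -0.0]
wrist_force: [0.3, -0.7, 0.7]
finger_gap: 0.363
[array([382., 284.]), array([253., 285.]), array([244., 115.]), array([391., 114.])]
```

View pics/w_base.png

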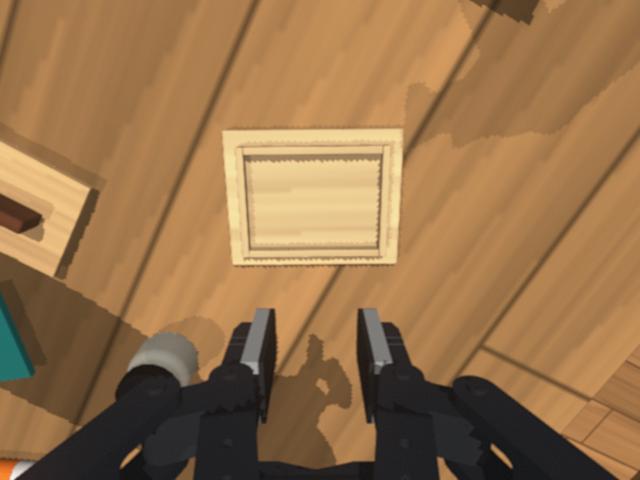

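The base sits at (315,198) with its board corners near (223,130), (403,128), (397,265) and (233,266). Its long side runs along image x, which doesn't match my yaw, so `fit` has a sign error. I'll fix that and refine.

```bash
sed -i 's/np.array(\[b\[1\],-b\[0\]\])\/lb/np.array([-b[1],b[0]])\/lb/' h.py
cat >> h.py <<'E'
def inner(a,b,c,d): pass
E
sed -i '/^def inner/d' h.py
python3 - <<'E'
import pickle
from h import *
d=pickle.load(open('scene0.pkl','rb'))
for n,z,c in [('t2',.054,[(620,33),(738,66),(710,132),(588,96)]),('t4',.046,[(659,249),(754,342),(675,395),(581,299)]),('t6',.04,[(411,124),(514,186),(456,250),(349,185)]),('lid',.016,[(170,248),(219,352),(124,391),(75,285)]),('base',.01,[(362,378),(505,460),(428,566),(279,482)])]:
    cs=np.array(c)/2.8+[160,170]
    r=fit(d,cs,z);print(n,r[0].round(4),[round(float(v),3) for v in r[1:]])
w=pickle.load(open('w_base.pkl','rb'))
r=fit(w,[(223,130),(403,128),(397,265),(233,266)],.01);print('hand',r)
hsv=cv2.cvtColor(w['color'],cv2.COLOR_RGB2HSV)
print([hsv[v,u].tolist() for u,v in [(230,200),(310,150),(310,200),(310,136),(200,200),(420,200),(310,110),(310,290)]])
m=((hsv[...,1]<118)&(hsv[...,2]>150)).astype(np.uint8)*255
m=cv2.morphologyEx(m,cv2.MORPH_OPEN,np.ones((3,3)))
for c in cv2.findContours(m,0,2)[0]:
    if cv2.contourArea(c)>8000:
        h=cv2.convexHull(c);q=cv2.approxPolyDP(h,8,True)[:,0];print(cv2.contourArea(c),q.tolist())
        if len(q)==4: print(fit(w,q,.01))
go((.666,-.143),.22,1.2)
E
```

```text
t2 [0.4535 0.2522] [0.669, 0.114, 0.087]
t4 [0.6706 0.1105] [0.131, 0.117, 0.086]
t6 [0.4475 0.0133] [0.412, 0.117, 0.088]
lid [ 0.4387 -0.2585] [-0.043, 0.12, 0.086]
base [ 0.6659 -0.1433] [0.489, 0.139, 0.113]
hand (array([ 0.66145978, -0.14154384]), np.float64(0.4974080072967402), np.float64(0.14210969709222718), np.float64(0.11494632115138395))
[[22, 85, 246], [19, 98, 235], [19, 99, 235], [21, 93, 241], [15, 137, 186], [15, 139, 182], [15, 138, 203], [15, 139, 213]]
23322.5 [[403, 130], [396, 262], [232, 263], [222, 131]]
(array([ 0.66052457, -0.14109866]), np.float64(0.4940539838322344), np.float64(0.14240339528869408), np.float64(0.11100410464714419))
go [ 0.05   0.045 -0.003] turn 0.855 t 1.95 pos [ 0.6652 -0.1463  0.2198] psi 2.055 q [-0.36  0.32  1.58 -0.    1.25 -0.85]
```

Sizes come out right (142 x 111–115 mm). The wrist and scene views of the base differ by 5 mm, so I'll settle the fit with the tray held above the base. Next I'll move over tray2.

```bash
python3 -c "
from h import *
go((.4535,.2522),.22,.67)"
```

```text
go [ 9.024e+00 -3.600e-02 -3.000e-03] turn 1.385 t 1.95 pos [ 0.6652 -0.1463  0.2198] psi 2.055 q [-0.36  0.32  1.58 -0.    1.25 -0.85]
```

```bash
python3 -m inch '[[[9.02,-0.04,0],1.385,0.36],[[9.02,-0.04,0],1.385,0.36],[[9.02,-0.04,0],1.385,0.36],[[9.02,-0.04,0],1.385,0.36],[[9.02,-0.04,0],1.385,0.36],[[9.02,-0.04,0],1.385,0.36],[[9.02,-0.04,0],1.385,0.36],[[9.02,-0.04,0],1.385,0.36]]'
python3 -m inch '[[[0,0,0],0,0.36],[[0,0,0],0,0.36],[[0,0,0],0,0.36]]'
python3 - <<'E'
from h import *
import pickle
d=cap('wrist','w_t2.png');pickle.dump(d,open('w_t2.pkl','wb'))
go((.4535,.2522),.22,.67)
E
```

```text
t: 2.95
eef_pos: [0.4525, 0.2527, 0.2207]
orientation: [0.0, 0.945, 0.327, 0.0]
wrist_force: [0.0, -1.6, 0.6]
finger_gap: 0.357
t: 3.32
eef_pos: [0.4543, 0.2513, 0.2204]
orientation: [0.0, 0.945, 0.328, 0.0]
wrist_force: [-0.0, 0.3, -1.0]
finger_gap: 0.362
go [-0.003 -0.02   0.007] turn -0.001 t 3.38 pos [0.4543 0.2515 0.2203] psi 0.669 q [ 0.31 -0.04  1.98 -0.    1.2   1.21]
```

View pics/w_t2.png

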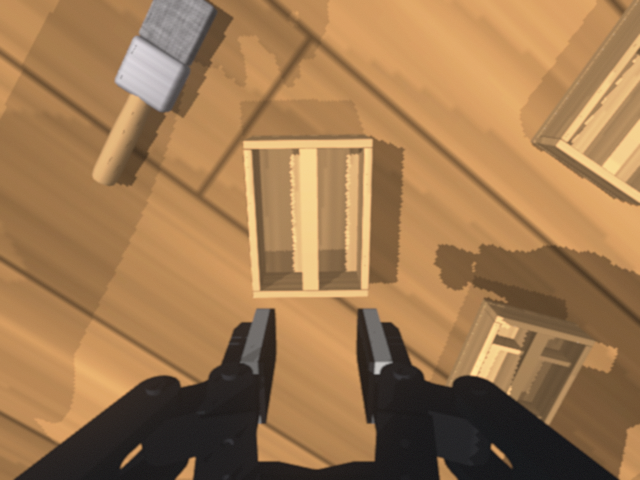

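tray2 fills (243,138)–(370,297). It is well aligned, with the middle wall at u≈310. I'll measure its rim by mask.

```bash
cat >> h.py <<'E'
def meas(w,z,uv,smax=118,vmin=150,rim=True):
    hsv=cv2.cvtColor(w['color'],cv2.COLOR_RGB2HSV)
    m=((hsv[...,1]<smax)&(hsv[...,2]>vmin)).astype(np.uint8)*255
    m=cv2.morphologyEx(m,cv2.MORPH_OPEN,np.ones((3,3)))
    for c in cv2.findContours(m,0,2)[0]:
        h=cv2.convexHull(c)
        if cv2.pointPolygonTest(h,uv,False)>0 and cv2.contourArea(h)>4000:
            q=cv2.approxPolyDP(h,8,True)[:,0];print(q.tolist())
            if len(q)==4:
                r=fit(w,q,z);print(r[0].round(4),[round(float(v),3) for v in r[1:]]);return r
E
python3 - <<'E'
from h import *
import pickle
w=pickle.load(open('w_t2.pkl','rb'))
print(fit(w,[(243,139),(373,138),(368,296),(253,297)],.054))
meas(w,.054,(310,200))
hsv=cv2.cvtColor(w['color'],cv2.COLOR_RGB2HSV);print([hsv[v,u].tolist() for u,v in [(310,200),(310,143),(310,293),(310,130),(310,302),(250,220),(367,220)]])
E
```

```text
(array([0.45012021, 0.25413978]), np.float64(0.6788733151522375), np.float64(0.12003687824873646), np.float64(0.08978655422301414))
[[370, 140], [317, 289], [304, 289], [244, 142]]
[0.4518 0.2559] [0.685, 0.112, 0.049]
[[20, 105, 246], [19, 109, 241], [18, 110, 241], [15, 135, 163], [15, 136, 201], [20, 104, 246], [20, 105, 245]]
```

```bash
python3 -c "
from h import *
go((.4505,.2540),.035,.679)"
```

```text
go [-0.028 -0.086  3.707] turn -0.01 t 3.38 pos [0.4543 0.2515 0.2203] psi 0.669 q [ 0.31 -0.04  1.98 -0.    1.2   1.21]
```

```bash
python3 -m inch '[[[-0.03,-0.09,1.2],-0.01,0.36],[[-0.03,-0.09,2.4],-0.01,0.36],[[-0.03,-0.09,3.2],-0.01,0.36],[[-0.03,-0.09,3.7],-0.01,0.36],[[-0.03,-0.09,3.7],-0.01,0.36],[[-0.03,-0.09,3.7],-0.01,0.36]]'
python3 -m inch '[[[0,0,0],0,0],[[0,0,0],0,0],[[0,0,0],0,0],[[0,0,0],0,0],[[0,0,0],0,0],[[0,0,0],0,0]]'
python3 -c "
from h import *
go((.4505,.2540),.035,.679);print(state()['wrist_force'],state()['moment'])"
```

```text
t: 4.12
eef_pos: [0.4508, 0.2554, 0.0365]
orientation: [0.0, 0.943, 0.334, 0.001]
wrist_force: [0.2, 0.4, 0.7]
finger_gap: 0.358
t: 4.88
eef_pos: [0.451, 0.2558, 0.0372]
orientation: [0.0, 0.943, 0.334, 0.002]
wrist_force: [-0.0, -0.7, 6.4]
finger_gap: 0.126
go [-0.031  0.022  0.044] turn 0.002 t 4.88 pos [0.451  0.2558 0.0372] psi 0.681 q [ 0.32  0.22  2.08 -0.    0.84  1.21]
[-0.04322469 -0.69349573  6.42068072] [-0.10725996  0.17454323 -0.02141694]
```

```bash
python3 -m inch '[[[0,0,-0.5],0,0],[[0,0,-1.5],0,0],[[0,0,-2.6],0,0],[[0,0,-2.6],0,0],[[0,0,-2.6],0,0]]'
python3 -c "
from h import *
go((.662,-.140),.165,.495);print(state()['finger_gap'])"
```

```text
t: 5.5
eef_pos: [0.4485, 0.2552, 0.1643]
orientation: [-0.0, 0.943, 0.334, -0.001]
wrist_force: [-0.3, -0.1, -2.5]
finger_gap: 0.13
go [-1.658  8.828 -0.015] turn 0.186 t 5.5 pos [0.4485 0.2552 0.1643] psi 0.681 q [0.32 0.02 2.03 0.   1.1  1.21]
0.1299249335469389
```

```bash
python3 -m inch '[[[-0.1,0.5,0],0.02,0],[[-0.3,1.5,0],0.04,0],[[-0.5,2.6,0],0.06,0],[[-0.7,3.7,0],0.08,0],[[-0.9,4.8,0],0.1,0],[[-1.1,5.9,0],0.13,0],[[-1.3,7,0],0.16,0],[[-1.5,8,0],0.186,0]]'
python3 -m inch '[[[-0.1,0.6,0],0,0],[[-0.15,0.83,0],0,0],[[-0.15,0.83,0.8],0,0],[[-0.15,0.83,1.7],0,0],[[-0.15,0.83,1.7],0,0],[[-0.15,0.83,1.7],0,0]]'
python3 - <<'E'
from h import *
import pickle
go((.662,-.140),.08,.495)
w=cap('wrist');s=cap('scene');e=cap('side')
pickle.dump((w,s,e),open('h1.pkl','wb'))
b=lambda d,x0,y0,x1,y1,f:cv2.resize(cv2.cvtColor(d['color'][y0:y1,x0:x1],cv2.COLOR_RGB2BGR),None,fx=f,fy=f,interpolation=cv2.INTER_CUBIC)
i1=b(s,235,275,365,405,2.3);i2=b(e,190,150,320,280,2.3);i3=b(w,170,90,470,390,1.0)
cv2.imwrite('pics/h1.png',np.hstack([cv2.resize(i,(264,264)) for i in (i1,i2)]+[cv2.resize(i3,(264,264))])) if 0 else cv2.imwrite('pics/h1.png',np.vstack([np.hstack([i1[:299,:299],i2[:299,:299]]),np.hstack([i3[:299,:299],np.zeros((299,299,3),np.uint8)])]))
E
```

```text
t: 6.5
eef_pos: [0.642, -0.1039, 0.1614]
orientation: [-0.002, 0.97, 0.244, -0.003]
wrist_force: [-0.1, -0.8, -1.0]
finger_gap: 0.126
t: 7.25
eef_pos: [0.6564, -0.1421, 0.081]
orientation: [0.0, 0.969, 0.245, 0.0]
wrist_force: [0.7, 0.1, -2.0]
finger_gap: 0.13
go [0.118 0.017 0.02 ] turn 0.001 t 7.25 pos [ 0.6564 -0.1421  0.081 ] psi 0.496 q [-0.36  0.44  1.69  0.    1.01  0.71]
```

View pics/h1.png

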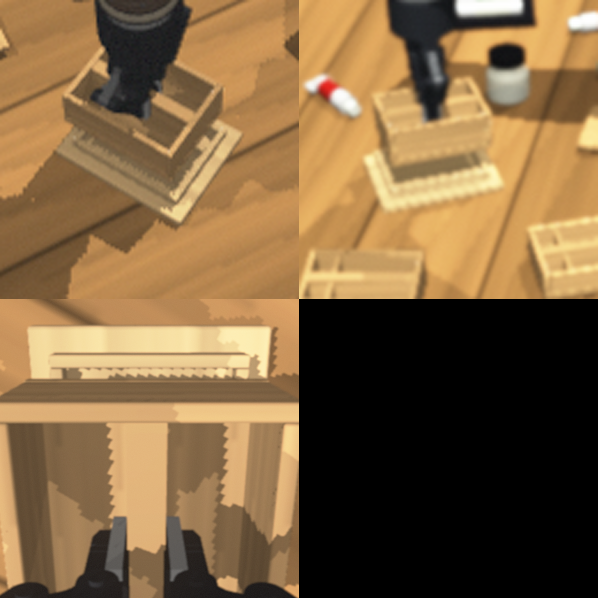

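The held tray2 hangs above the base. In the wrist tile the base's far edge (v≈118) is level with the tray rim, so the yaw agrees. I need the tray's rim corners, so I'll view the full wrist frame region.

Run:
```python
from h import *
import pickle
w,s,e=pickle.load(open('h1.pkl','rb'))
cv2.imwrite('pics/h1w.png',cv2.resize(cv2.cvtColor(w['color'][100:300,110:510],cv2.COLOR_RGB2BGR),None,fx=2,fy=2,interpolation=cv2.INTER_CUBIC))
```

```text
(no output)
```

View pics/h1w.png

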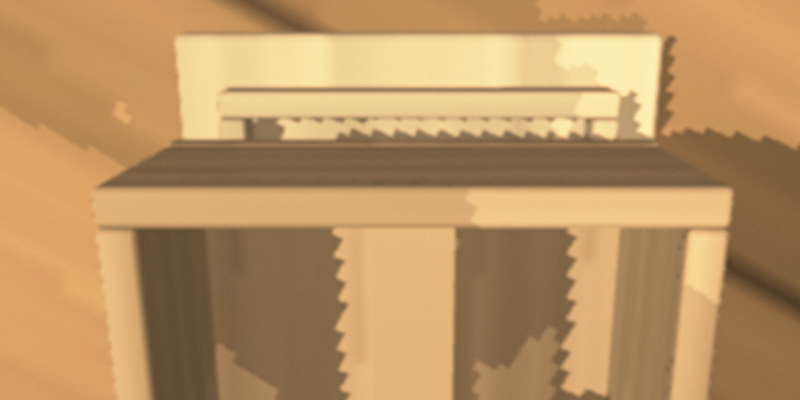

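```bash
cat >> h.py <<'E'
def edge(d,uvs,z,half,yaw,name=''):
    "far short edge ends -> implied piece centre (half = its half length) in world and the edge's length/yaw"
    A,B=[ray(d,u,z)[:2] for u in uvs];v=B-A;m=(A+B)/2
    y=np.arctan2(v[1],v[0])+np.pi/2; y=(y-yaw+np.pi/2)%np.pi-np.pi/2+yaw
    c=m-half*np.array([np.cos(y),np.sin(y)])
    print(name,'c',c.round(4),'yaw',round(y,3),'len',round(np.linalg.norm(v),4));return c,y
def tool(dv,p):
    return (np.array([np.cos(p)*dv[0]+np.sin(p)*dv[1],np.sin(p)*dv[0]-np.cos(p)*dv[1]])*1000).round(1)
E
python3 - <<'E'
from h import *
import pickle
w,s,e=pickle.load(open('h1.pkl','rb'))
b,_=edge(w,[(198.5,117),(440.5,116.5)],.01,.072,.495,'board')
f,_=edge(w,[(219.5,146),(419.5,146)],.022,.060,.495,'frame')
t,_=edge(w,[(157.5,194),(476,194)],.0978,.060,.495,'tray')
print('tool mm base-tray',tool(b-t,.496),tool(f-t,.496),'tray-tcp',tool(t-np.array([.6564,-.1421]),.496))
E
```

```text
board c [ 0.6604 -0.1419] yaw 0.498 len 0.1119
frame c [ 0.6602 -0.1418] yaw 0.496 len 0.0889
tray c [ 0.6543 -0.1434] yaw 0.496 len 0.0886
tool mm base-tray [6.1 1.6] [6.  1.4] tray-tcp [-2.4  0.1]
```

```bash
python3 -m inch '[[[0.12,0.03,0],0,0],[[0.12,0.03,0],0,0],[[0.12,0.03,0.2],0,0],[[0.12,0.03,0.35],0,0],[[0.12,0.03,0.45],0,0],[[0.12,0.03,0.45],0,0]]'
python3 -m inch '[[[0,0,0.08],0,0],[[0,0,0.14],0,0],[[0,0,0.14],0,0],[[0,0,0.14],0,0]]'
python3 -c "
from h import *
go((.662,-.140),.051,.495);print(state()['wrist_force'],state()['moment'])"
```

```text
t: 8.15
eef_pos: [0.6615, -0.141, 0.0567]
orientation: [-0.001, 0.97, 0.245, -0.001]
wrist_force: [0.2, 0.4, -2.0]
finger_gap: 0.128
t: 8.65
eef_pos: [0.6625, -0.1413, 0.0514]
orientation: [0.0, 0.97, 0.245, 0.0]
wrist_force: [-0.3, -0.0, 0.0]
finger_gap: 0.127
go [ 0.004 -0.027  0.007] turn -0.0 t 8.65 pos [ 0.6625 -0.1413  0.0514] psi 0.495 q [-0.36  0.49  1.68  0.    0.97  0.72]
[-0.33759055 -0.01849086  0.01905348] [ 0.05741202 -0.05427018  0.01571056]
```

```bash
python3 -m inch '[[[0,0,0.03],0,0],[[0,0,0.03],0,0],[[0,0,0.03],0,0]]'
python3 -m inch '[[[0,0,0],0,0.36],[[0,0,0],0,0.36],[[0,0,0],0,0.36],[[0,0,-0.3],0,0.36],[[0,0,-1.2],0,0.36],[[0,0,-2.4],0,0.36],[[0,0,-3.3],0,0.36],[[0,0,-3.3],0,0.36]]'
python3 - <<'E'
from h import *
import pickle
w=cap('wrist');s=cap('scene');e=cap('side');pickle.dump((w,s,e),open('p1.pkl','wb'))
b=lambda d,x0,y0,x1,y1,f:cv2.resize(cv2.cvtColor(d['color'][y0:y1,x0:x1],cv2.COLOR_RGB2BGR),None,fx=f,fy=f,interpolation=cv2.INTER_CUBIC)
cv2.imwrite('pics/p1.png',np.hstack([b(e,200,150,300,250,3),b(w,190,70,440,320,1.2)]))
go((.6706,.1105),.22,.131)
E
```

```text
t: 9.02
eef_pos: [0.6625, -0.1413, 0.0513]
orientation: [0.0, 0.97, 0.245, 0.0]
wrist_force: [-4.1, -0.3, 6.6]
finger_gap: 0.128
t: 10.02
eef_pos: [0.6651, -0.1421, 0.2223]
orientation: [0.004, 0.97, 0.245, 0.005]
wrist_force: [0.2, 0.1, 0.0]
finger_gap: 0.356
go [ 2.548 -4.339 -0.128] turn 0.364 t 10.18 pos [ 0.6615 -0.1409  0.2136] psi 0.495 q [-0.36  0.31  1.6  -0.    1.23  0.72]
```

View pics/p1.png

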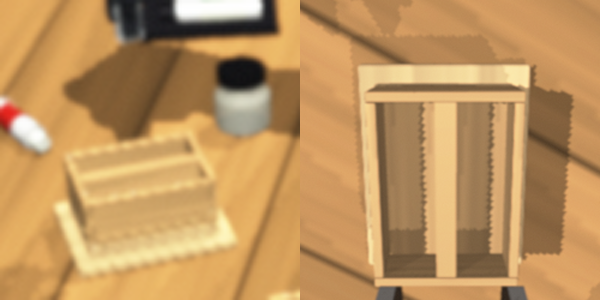

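tray2 sits level within the base outline and made contact at the expected height. Next is tray4.

```bash
python3 -m inch '[[[2.5,-4.41,-0.13],0.364,0.36],[[2.5,-4.41,-0.13],0.364,0.36],[[2.5,-4.41,-0.13],0.364,0.36],[[2.5,-4.41,-0.13],0.364,0.36],[[2.5,-4.41,-0.13],0.364,0.36],[[2.5,-4.41,-0.13],0.364,0.36],[[2.5,-4.41,-0.13],0.364,0.36],[[2.5,-4.41,-0.13],0.364,0.36]]'
python3 - <<'E'
from h import *
import pickle
d=cap('wrist','w_t4.png');pickle.dump(d,open('w_t4.pkl','wb'))
cv2.imwrite('pics/w_t4.png',cv2.resize(cv2.cvtColor(d['color'][110:330,190:440],cv2.COLOR_RGB2BGR),None,fx=2.4,fy=2.4,interpolation=cv2.INTER_CUBIC))
go((.667,.1125),.22,.131)
E
```

```text
t: 11.18
eef_pos: [0.6675, 0.1106, 0.2205]
orientation: [0.0, 0.998, 0.064, -0.0]
wrist_force: [0.4, 0.5, 0.2]
finger_gap: 0.353
go [-0.006 -0.036  0.013] turn -0.002 t 11.22 pos [0.6676 0.1108 0.2206] psi 0.129 q [ 0.01  0.31  1.59 -0.    1.24  1.46]
```

View pics/w_t4.png

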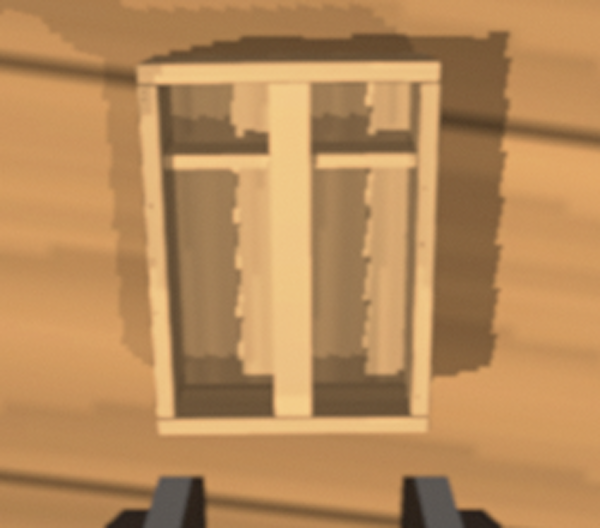

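tray4 is centred, with one cross wall near the top at v≈160. Its crop corners are (138,66), (441,64), (427,432) and (160,434).

Run:
```python
from h import *
import pickle
w=pickle.load(open('w_t4.pkl','rb'))
r=fit(w,np.array([(138,66),(441,64),(427,432),(160,434)])/2.4+[190,110],.046);print(r)
go(r[0]+.001*np.array([np.cos(r[1]),np.sin(r[1])]),.031,r[1])
```

```text
(array([0.66634196, 0.11365558]), np.float64(0.13657705066745462), np.float64(0.118903371456232), np.float64(0.0890948529369684))
go [ 3.000e-03 -6.100e-02  3.793e+00] turn -0.008 t 11.22 pos [0.6676 0.1108 0.2206] psi 0.129 q [ 0.01  0.31  1.59 -0.    1.24  1.46]
```

```bash
python3 -m inch '[[[0,-0.06,1.2],-0.01,0.36],[[0,-0.06,2.4],-0.01,0.36],[[0,-0.06,3.3],-0.01,0.36],[[0,-0.06,3.78],-0.01,0.36],[[0,-0.06,3.78],-0.01,0.36],[[0,-0.06,3.78],-0.01,0.36]]'
python3 -m inch '[[[0,0,0],0,0],[[0,0,0],0,0],[[0,0,0],0,0],[[0,0,0],0,0],[[0,0,0],0,0],[[0,0,0],0,0]]'
python3 -m inch '[[[0,0,-0.5],0,0],[[0,0,-1.5],0,0],[[0,0,-2.8],0,0],[[0,0,-2.8],0,0],[[0,0,-2.8],0,0]]'
python3 -c "
from h import *
go((.6625,-.1413),.17,.495);print(state()['finger_gap'])"
```

```text
t: 11.98
eef_pos: [0.669, 0.1151, 0.0344]
orientation: [0.0, 0.998, 0.07, 0.002]
wrist_force: [0.4, -0.5, 0.6]
finger_gap: 0.359
t: 12.72
eef_pos: [0.6691, 0.1154, 0.0349]
orientation: [0.0, 0.998, 0.07, 0.003]
wrist_force: [-0.3, -0.3, 6.7]
finger_gap: 0.123
t: 13.35
eef_pos: [0.6665, 0.1153, 0.1716]
orientation: [-0.0, 0.998, 0.07, -0.0]
wrist_force: [-0.9, 0.1, -2.4]
finger_gap: 0.13
go [-0.801  5.07   0.033] turn -0.354 t 13.35 pos [0.6665 0.1153 0.1716] psi 0.141 q [ 0.02  0.35  1.63 -0.    1.16  1.45]
0.1299769939637336
```

```bash
python3 -m inch '[[[-0.1,0.5,0],-0.04,0],[[-0.25,1.5,0],-0.12,0],[[-0.4,2.6,0],-0.2,0],[[-0.6,3.7,0],-0.28,0],[[-0.75,4.6,0],-0.354,0],[[-0.8,5.07,0.2],-0.354,0],[[-0.8,5.07,1],-0.354,0],[[-0.8,5.07,1],-0.354,0]]'
python3 -m inch '[[[0,0,0],0,0],[[0,0,0],0,0]]'
python3 - <<'E'
from h import *
import pickle
go((.6625,-.1413),.122,.495)
w=cap('wrist');pickle.dump(w,open('h2.pkl','wb'))
cv2.imwrite('pics/h2w.png',cv2.resize(cv2.cvtColor(w['color'][100:300,110:510],cv2.COLOR_RGB2BGR),None,fx=2,fy=2,interpolation=cv2.INTER_CUBIC))
E
```

```text
t: 14.35
eef_pos: [0.6589, -0.1395, 0.1147]
orientation: [-0.004, 0.97, 0.244, -0.005]
wrist_force: [-0.3, -0.1, -1.8]
finger_gap: 0.124
t: 14.6
eef_pos: [0.6641, -0.1409, 0.1236]
orientation: [0.001, 0.969, 0.245, 0.001]
wrist_force: [-0.3, 0.1, -1.0]
finger_gap: 0.121
go [-0.032 -0.008  0.032] turn 0.001 t 14.6 pos [ 0.6641 -0.1409  0.1236] psi 0.496 q [-0.36  0.4   1.65  0.    1.08  0.72]
```

View pics/h2w.png

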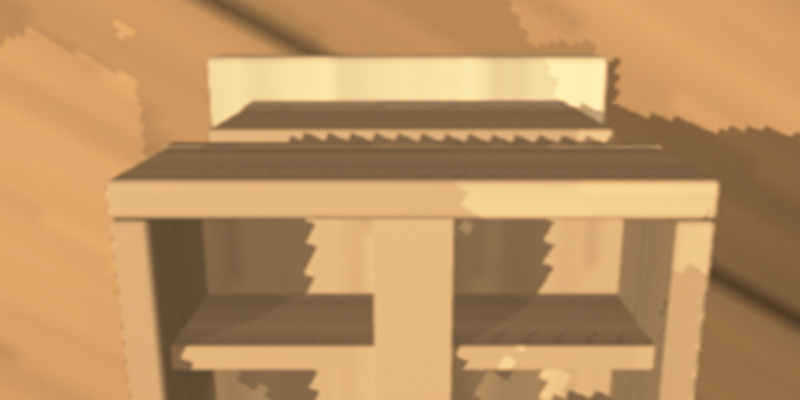

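Tray2's rim edge is at crop v≈129 (u 210–612). The held tray4's rim edge is at v≈181 (u 110–718).

Run:
```python
from h import *
import pickle
w=pickle.load(open('h2.pkl','rb'));o=[110,100]
f,_=edge(w,np.array([(210,129),(612,129)])/2+o,.068,.060,.495,'tray2')
b,_=edge(w,np.array([(209,57.5),(606,57)])/2+o,.01,.072,.495,'board')
t,_=edge(w,np.array([(110,181),(718,181)])/2+o,.1346,.060,.495,'tray4')
print(tool(f-t,.496),tool(b-f,.496),tool(t-state()['eef_pos'][:2],.496));go((.6625,-.1413),.122,.495)
```

```text
tray2 c [ 0.6604 -0.1428] yaw 0.496 len 0.089
board c [ 0.6603 -0.142 ] yaw 0.498 len 0.112
tray4 c [ 0.6619 -0.1424] yaw 0.496 len 0.0887
[-1.5 -0.3] [ 0.3 -0.8] [-2.6  0.1]
go [-0.031 -0.011  0.035] turn 0.001 t 14.65 pos [ 0.6641 -0.141   0.1238] psi 0.496 q [-0.36  0.4   1.65  0.    1.08  0.72]
```

```bash
python3 -m inch '[[[-0.03,-0.01,0],0,0],[[-0.03,-0.01,0.2],0,0],[[-0.03,-0.01,0.35],0,0],[[-0.03,-0.01,0.45],0,0],[[-0.03,-0.01,0.55],0,0],[[-0.03,-0.01,0.6],0,0],[[-0.03,-0.01,0.6],0,0],[[-0.03,-0.01,0.6],0,0]]'
python3 -c "
from h import *
go((.6625,-.1413),.095,.495);print(state()['wrist_force'],state()['moment'])"
```

```text
t: 15.65
eef_pos: [0.6622, -0.1419, 0.0949]
orientation: [0.0, 0.97, 0.245, 0.0]
wrist_force: [-4.5, 0.0, 9.0]
finger_gap: 0.125
go [ 0.012 -0.008 -0.001] turn -0.0 t 15.65 pos [ 0.6622 -0.1419  0.0949] psi 0.495 q [-0.36  0.44  1.67  0.    1.04  0.72]
[-4.45367177  0.02101883  9.04179129] [ 0.29609916  0.65945917 -0.00399685]
```

```bash
python3 -m inch '[[[0,0,0],0,0.36],[[0,0,0],0,0.36],[[0,0,0],0,0.36],[[0,0,-0.3],0,0.36],[[0,0,-1.2],0,0.36],[[0,0,-2.2],0,0.36],[[0,0,-2.5],0,0.36],[[0,0,-2.5],0,0.36]]'
python3 -c "
from h import *
go((.4435,.0153),.215,.412)"
```

```text
t: 16.65
eef_pos: [0.6621, -0.1418, 0.2188]
orientation: [0.001, 0.97, 0.245, 0.001]
wrist_force: [-0.4, 0.1, -0.5]
finger_gap: 0.357
go [-2.355 -4.842  0.076] turn 0.083 t 16.65 pos [ 0.6621 -0.1418  0.2188] psi 0.495 q [-0.36  0.31  1.59 -0.    1.24  0.72]
```

```bash
python3 -m inch '[[[-2.35,-4.84,0],0.083,0.36],[[-2.35,-4.84,0],0.083,0.36],[[-2.35,-4.84,0],0.083,0.36],[[-2.35,-4.84,0],0.083,0.36],[[-2.35,-4.84,0],0.083,0.36],[[-2.35,-4.84,0],0.083,0.36],[[-2.35,-4.84,0],0.083,0.36],[[-2.35,-4.84,0],0.083,0.36]]'
python3 - <<'E'
from h import *
import pickle
d=cap('wrist');pickle.dump(d,open('w_t6.pkl','wb'))
cv2.imwrite('pics/w_t6.png',cv2.resize(cv2.cvtColor(d['color'][110:330,190:440],cv2.COLOR_RGB2BGR),None,fx=2.4,fy=2.4,interpolation=cv2.INTER_CUBIC))
go((.4435,.0153),.215,.412)
E
```

```text
t: 17.65
eef_pos: [0.4438, 0.0149, 0.2165]
orientation: [-0.0, 0.979, 0.204, -0.0]
wrist_force: [0.6, 0.7, 0.2]
finger_gap: 0.361
go [-0.001 -0.009  0.03 ] turn -0.001 t 17.7 pos [0.4437 0.0149 0.2165] psi 0.411 q [-0.2  -0.22  2.15 -0.    1.22  0.96]
```

View pics/w_t6.png

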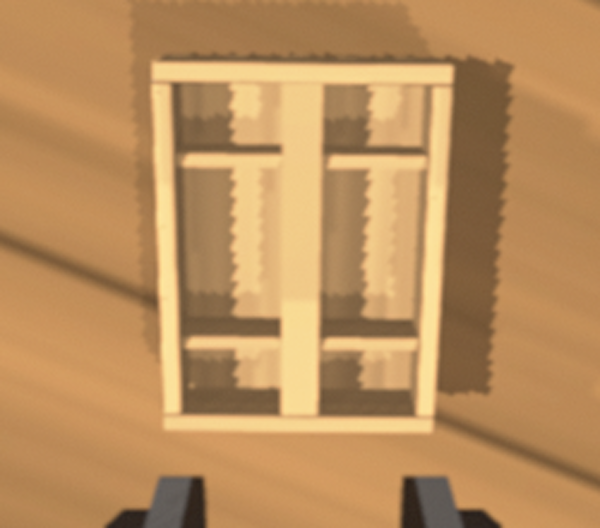

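tray6 is centred, with two cross walls at v≈160 and 343. Its crop corners are (152,64), (454,66), (434,432) and (164,430).

Run:
```python
from h import *
import pickle
w=pickle.load(open('w_t6.pkl','rb'))
r=fit(w,np.array([(152,64),(454,66),(434,432),(164,430)])/2.4+[190,110],.040);print(r)
go(r[0]+.001*np.array([np.cos(r[1]),np.sin(r[1])]),.028,r[1])
```

```text
(array([0.44273004, 0.0149164 ]), np.float64(0.4025572714493366), np.float64(0.11896032640458502), np.float64(0.08999761928057383))
go [ 2.00e-03 -8.00e-03  3.77e+00] turn 0.008 t 17.7 pos [0.4437 0.0149 0.2165] psi 0.411 q [-0.2  -0.22  2.15 -0.    1.22  0.96]
```

```bash
python3 -m inch '[[[0,-0.01,1.2],0.01,0.36],[[0,-0.01,2.4],0.01,0.36],[[0,-0.01,3.3],0.01,0.36],[[0,-0.01,3.74],0.01,0.36],[[0,-0.01,3.74],0.01,0.36],[[0,-0.01,3.74],0.01,0.36]]'
python3 -m inch '[[[0,0,0],0,0],[[0,0,0],0,0],[[0,0,0],0,0],[[0,0,0],0,0],[[0,0,0],0,0],[[0,0,0],0,0]]'
python3 -m inch '[[[0,0,-0.5],0,0],[[0,0,-1.5],0,0],[[0,0,-2.8],0,0],[[0,0,-3.3],0,0],[[0,0,-3.3],0,0],[[0,0,-3.3],0,0]]'
python3 -c "
from h import *
go((.6625,-.1413),.19,.495);print(state()['finger_gap'])"
```

```text
t: 18.45
eef_pos: [0.4441, 0.0156, 0.0307]
orientation: [0.0, 0.98, 0.199, 0.001]
wrist_force: [1.0, -0.0, -0.1]
finger_gap: 0.356
t: 19.2
eef_pos: [0.4445, 0.0157, 0.0315]
orientation: [0.001, 0.98, 0.2, 0.002]
wrist_force: [-0.5, -0.9, 7.3]
finger_gap: 0.124
t: 19.95
eef_pos: [0.4416, 0.0163, 0.1928]
orientation: [-0.001, 0.98, 0.2, -0.002]
wrist_force: [-0.7, 0.3, -2.1]
finger_gap: 0.124
go [2.833 4.629 0.055] turn -0.093 t 19.95 pos [0.4416 0.0163 0.1928] psi 0.402 q [-0.19 -0.2   2.17  0.    1.17  0.98]
0.12377152151279504
```

```bash
python3 -m inch '[[[0.3,0.5,0],-0.02,0],[[0.9,1.5,0],-0.04,0],[[1.5,2.5,0],-0.06,0],[[2.1,3.4,0],-0.08,0],[[2.6,4.2,0],-0.093,0],[[2.83,4.62,0.2],-0.093,0],[[2.83,4.62,0.7],-0.093,0],[[2.83,4.62,0.7],-0.093,0]]'
python3 -m inch '[[[0,0,0],0,0],[[0,0,0],0,0],[[0,0,0],0,0]]'
python3 - <<'E'
from h import *
import pickle
go((.6625,-.1413),.157,.495)
w=cap('wrist');pickle.dump(w,open('h3.pkl','wb'))
cv2.imwrite('pics/h3w.png',cv2.resize(cv2.cvtColor(w['color'][100:300,110:510],cv2.COLOR_RGB2BGR),None,fx=2,fy=2,interpolation=cv2.INTER_CUBIC))
E
```

```text
t: 20.95
eef_pos: [0.6603, -0.1403, 0.153]
orientation: [-0.003, 0.97, 0.245, -0.005]
wrist_force: [-1.4, -0.1, -2.2]
finger_gap: 0.12
t: 21.32
eef_pos: [0.6639, -0.1412, 0.1611]
orientation: [0.001, 0.97, 0.245, 0.001]
wrist_force: [-0.1, -0.3, -0.8]
finger_gap: 0.127
go [-0.026 -0.012  0.082] turn 0.0 t 21.32 pos [ 0.6639 -0.1412  0.1611] psi 0.495 q [-0.36  0.36  1.63 -0.    1.14  0.72]
```

View pics/h3w.png

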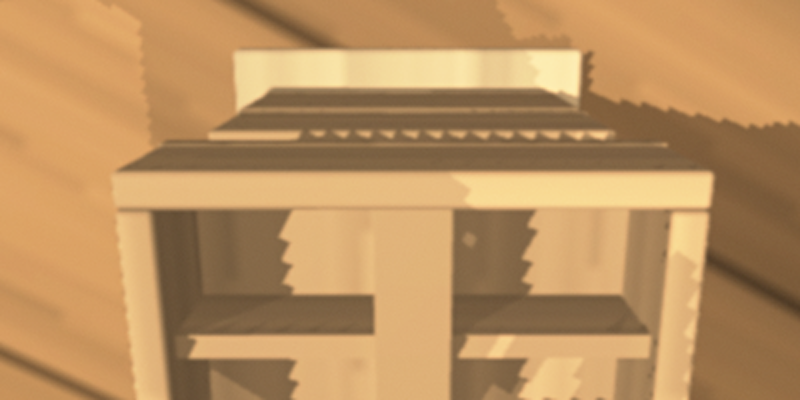

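Run:
```python
from h import *
import pickle
w=pickle.load(open('h3.pkl','rb'));o=[110,100]
f,_=edge(w,np.array([(208,132),(614,131.5)])/2+o,.106,.060,.495,'tray4')
b,_=edge(w,np.array([(235,51),(581,51)])/2+o,.01,.072,.495,'board')
t,_=edge(w,np.array([(113,172),(713,172)])/2+o,.1696,.060,.495,'tray6')
print(tool(f-t,.496),tool(b-f,.496),tool(t-state()['eef_pos'][:2],.496));go((.6625,-.1413),.1295,.495)
```

```text
tray4 c [ 0.6597 -0.1434] yaw 0.497 len 0.0897
board c [ 0.6599 -0.1422] yaw 0.496 len 0.1123
tray6 c [ 0.6624 -0.1421] yaw 0.496 len 0.089
[-2.9 -0.2] [ 0.7 -0.9] [-1.7  0.1]
go [-0.024 -0.012  0.629] turn 0.0 t 21.38 pos [ 0.6638 -0.1412  0.161 ] psi 0.495 q [-0.36  0.36  1.63 -0.    1.14  0.72]
```

```bash
python3 -m inch '[[[-0.05,0,0],0,0],[[-0.05,0,0.2],0,0],[[-0.05,0,0.38],0,0],[[-0.05,0,0.5],0,0],[[-0.05,0,0.6],0,0],[[-0.05,0,0.65],0,0],[[-0.05,0,0.65],0,0],[[-0.05,0,0.65],0,0]]'
python3 -c "
from h import *
go((.6625,-.1413),.1295,.495);print(state()['wrist_force'],state()['moment'])"
```

```text
t: 22.38
eef_pos: [0.6618, -0.1426, 0.1296]
orientation: [0.0, 0.97, 0.245, 0.0]
wrist_force: [-4.2, 0.2, 4.1]
finger_gap: 0.128
go [ 0.026 -0.016  0.002] turn 0.0 t 22.38 pos [ 0.6618 -0.1426  0.1296] psi 0.495 q [-0.36  0.39  1.65 -0.    1.09  0.71]
[-4.21393923  0.2163337   4.09368328] [0.13815838 0.53719532 0.01728795]
```

```bash
python3 -m inch '[[[0,0,0],0,0.36],[[0,0,0],0,0.36],[[0,0,0],0,0.36],[[0,0,-0.3],0,0.36],[[0,0,-1.2],0,0.36],[[0,0,-1.8],0,0.36],[[0,0,-1.8],0,0.36]]'
python3 -c "
from h import *
go((.435,-.2565),.215,-.043)"
```

```text
t: 23.25
eef_pos: [0.6634, -0.1432, 0.2227]
orientation: [0.003, 0.97, 0.245, 0.004]
wrist_force: [0.5, 0.1, -0.1]
finger_gap: 0.363
go [-5.096 -0.175  0.154] turn 0.538 t 23.25 pos [ 0.6634 -0.1432  0.2227] psi 0.495 q [-0.36  0.3   1.59  0.    1.24  0.71]
```

```bash
python3 -m inch '[[[-5.1,-0.17,0],0.538,0.36],[[-5.1,-0.17,0],0.538,0.36],[[-5.1,-0.17,0],0.538,0.36],[[-5.1,-0.17,0],0.538,0.36],[[-5.1,-0.17,0],0.538,0.36],[[-5.1,-0.17,0],0.538,0.36],[[-5.1,-0.17,0],0.538,0.36],[[-5.1,-0.17,0],0.538,0.36]]'
python3 - <<'E'
from h import *
import pickle
d=cap('wrist');s=cap('side');pickle.dump(d,open('w_lid.pkl','wb'))
b=lambda d,x0,y0,x1,y1,f:cv2.resize(cv2.cvtColor(d['color'][y0:y1,x0:x1],cv2.COLOR_RGB2BGR),None,fx=f,fy=f,interpolation=cv2.INTER_CUBIC)
i=b(d,190,110,440,330,2.2);j=cv2.resize(b(s,200,110,300,290,2.42),None,fx=1,fy=1)
cv2.imwrite('pics/w_lid.png',np.hstack([i,cv2.resize(j,(242,484))[:i.shape[0]]]))
go((.435,-.2565),.215,-.043)
E
```

```text
t: 24.25
eef_pos: [0.4338, -0.2555, 0.2172]
orientation: [-0.0, 1.0, -0.021, -0.0]
wrist_force: [-0.1, 1.1, -0.7]
finger_gap: 0.358
go [0.03  0.017 0.043] turn 0.001 t 24.35 pos [ 0.4335 -0.2556  0.2172] psi -0.042 q [-0.73 -0.07  2.02  0.    1.2   0.88]
```

View pics/w_lid.png

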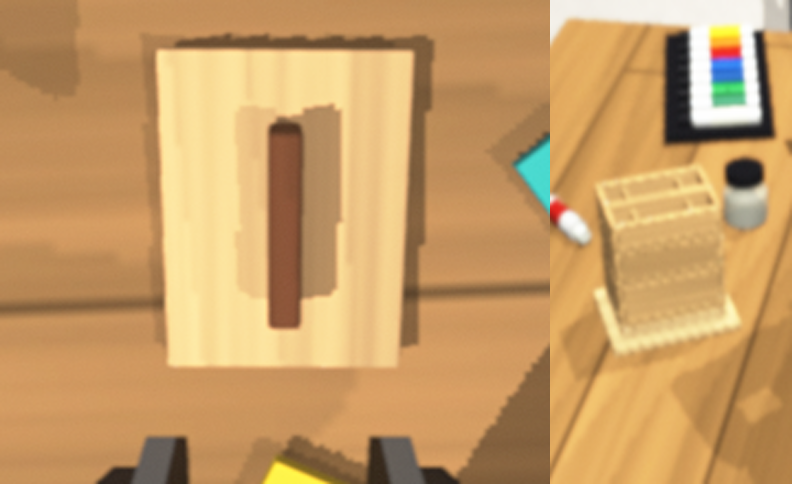

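The natural lid is centred, with board corners (156,50), (413,50), (398,367) and (168,367). The yellow look-alike is off below, and the stack stands straight in the side tile.

Run:
```python
from h import *
import pickle
w=pickle.load(open('w_lid.pkl','rb'))
r=fit(w,np.array([(156,50),(413,50),(398,367),(168,367)])/2.2+[190,110],.016);print(r)
go(r[0]+.001*np.array([np.cos(r[1]),np.sin(r[1])]),.030,r[1])
```

```text
(array([ 0.4338876 , -0.25806118]), np.float64(-0.04168394340431014), np.float64(0.11970943812527178), np.float64(0.08966127531473857))
go [0.029 0.049 3.743] turn -0.0 t 24.35 pos [ 0.4335 -0.2556  0.2172] psi -0.042 q [-0.73 -0.07  2.02  0.    1.2   0.88]
```

```bash
python3 -m inch '[[[0.03,0.05,1.2],0,0.36],[[0.03,0.05,2.4],0,0.36],[[0.03,0.05,3.3],0,0.36],[[0.03,0.05,3.74],0,0.36],[[0.03,0.05,3.74],0,0.36],[[0.03,0.05,3.74],0,0.36]]'
python3 -m inch '[[[0,0,0],0,0],[[0,0,0],0,0],[[0,0,0],0,0],[[0,0,0],0,0],[[0,0,0],0,0],[[0,0,0],0,0]]'
python3 -m inch '[[[0,0,-0.5],0,0],[[0,0,-1.5],0,0],[[0,0,-2.8],0,0],[[0,0,-3.9],0,0],[[0,0,-3.9],0,0],[[0,0,-3.9],0,0]]'
python3 -c "
from h import *
go((.6625,-.1413),.22,.495);print(state()['finger_gap'])"
```

```text
t: 25.1
eef_pos: [0.4347, -0.2586, 0.0305]
orientation: [0.0, 1.0, -0.021, 0.0]
wrist_force: [-0.3, 0.2, 0.4]
finger_gap: 0.36
t: 25.85
eef_pos: [0.4348, -0.259, 0.0311]
orientation: [0.0, 1.0, -0.022, 0.001]
wrist_force: [1.1, 0.7, 6.0]
finger_gap: 0.124
t: 26.6
eef_pos: [0.4334, -0.258, 0.2238]
orientation: [-0.001, 1.0, -0.022, -0.001]
wrist_force: [-0.6, -0.6, -2.0]
finger_gap: 0.117
go [ 4.476 -2.531  0.076] turn -0.538 t 26.6 pos [ 0.4334 -0.258   0.2238] psi -0.043 q [-0.74 -0.08  2.01 -0.    1.22  0.88]
0.11698402923939225
```

```bash
python3 -m inch '[[[0.5,-0.3,0],-0.08,0],[[1.4,-0.8,0],-0.16,0],[[2.4,-1.35,0],-0.26,0],[[3.3,-1.85,0],-0.38,0],[[4,-2.3,0],-0.48,0],[[4.44,-2.53,0.2],-0.538,0],[[4.44,-2.53,0.6],-0.538,0],[[4.44,-2.53,0.6],-0.538,0]]'
python3 -m inch '[[[0,0,0],0,0],[[0,0,0],0,0],[[0,0,0],0,0]]'
python3 - <<'E'
from h import *
import pickle
go((.6618,-.1426),.161,.495)
w=cap('wrist');pickle.dump(w,open('h4.pkl','wb'))
cv2.imwrite('pics/h4w.png',cv2.resize(cv2.cvtColor(w['color'][100:300,110:510],cv2.COLOR_RGB2BGR),None,fx=2,fy=2,interpolation=cv2.INTER_CUBIC))
E
```

```text
t: 27.6
eef_pos: [0.6583, -0.1412, 0.1893]
orientation: [-0.003, 0.97, 0.244, -0.005]
wrist_force: [-0.8, -0.8, -1.4]
finger_gap: 0.123
t: 27.98
eef_pos: [0.6616, -0.1424, 0.1965]
orientation: [0.0, 0.97, 0.245, 0.001]
wrist_force: [-0.4, 0.3, 0.1]
finger_gap: 0.125
go [0.002 0.007 0.709] turn -0.001 t 27.98 pos [ 0.6616 -0.1424  0.1965] psi 0.494 q [-0.36  0.33  1.61 -0.    1.2   0.72]
```

View pics/h4w.png

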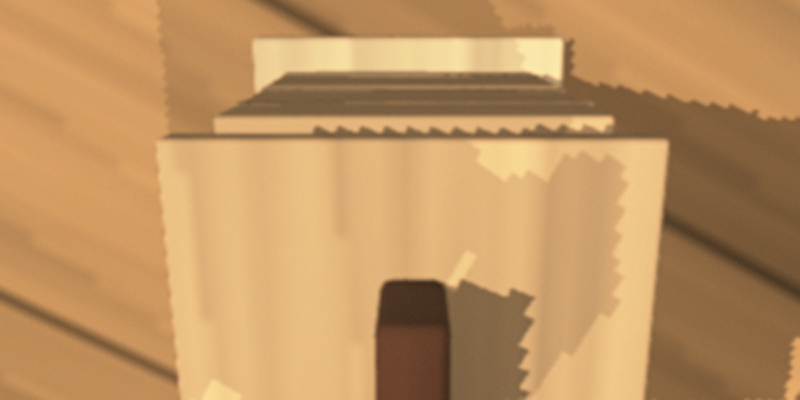

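tray6's far rim edge is at crop v≈117 (u 214–614). The lid board's far edge is at v≈139 (u 158–668).

Run:
```python
from h import *
import pickle
w=pickle.load(open('h4.pkl','rb'));o=[110,100]
f,_=edge(w,np.array([(214,117),(614,117)])/2+o,.138,.060,.495,'tray6')
t,_=edge(w,np.array([(158,139),(668,139)])/2+o,.1814,.060,.495,'lid')
print(tool(f-t,.496),tool(t-state()['eef_pos'][:2],.496));go((.6618,-.1426),.161,.495)
```

```text
tray6 c [ 0.6602 -0.1437] yaw 0.495 len 0.0895
lid c [ 0.6613 -0.1427] yaw 0.495 len 0.0889
[-1.5  0.4] [-0.5  0.3]
go [0.    0.009 0.706] turn -0.001 t 28.02 pos [ 0.6616 -0.1422  0.1963] psi 0.494 q [-0.36  0.33  1.61 -0.    1.2   0.72]
```

```bash
python3 -m inch '[[[-0.03,0.01,0],0,0],[[-0.03,0.01,0.25],0,0],[[-0.03,0.01,0.45],0,0],[[-0.03,0.01,0.57],0,0],[[-0.03,0.01,0.67],0,0],[[-0.03,0.01,0.73],0,0],[[-0.03,0.01,0.73],0,0],[[-0.03,0.01,0.73],0,0]]'
python3 -c "
from h import *
go((.6618,-.1426),.161,.495);print(state()['wrist_force'],state()['moment'])"
```

```text
t: 29.02
eef_pos: [0.6608, -0.1431, 0.1611]
orientation: [0.0, 0.97, 0.245, 0.0]
wrist_force: [-2.2, 0.9, 4.6]
finger_gap: 0.126
go [ 0.022 -0.     0.003] turn -0.0 t 29.02 pos [ 0.6608 -0.1431  0.1611] psi 0.495 q [-0.36  0.36  1.64 -0.    1.14  0.71]
[-2.19189782  0.92366969  4.64140256] [0.20392467 0.46422566 0.02869904]
```

Contact came at 0.1611 against 0.161 expected, so I'll release and back off.

```bash
python3 -m inch '[[[0,0,0],0,0.36],[[0,0,0],0,0.36],[[0,0,0],0,0.36],[[0,0,-0.3],0,0.36],[[0,0,-1.2],0,0.36],[[0,0,-2.2],0,0.36],[[-1,0,-2.4],0,0.36],[[-2,0,-2.4],0,0.36]]'
python3 -m inch '[[[-1,0,0],0,0.36],[[-2,0,0],0,0.36],[[-2,0,0],0,0.36]]'
python3 - <<'E'
from h import *
s=cap('scene');e=cap('side');w=cap('wrist')
b=lambda d,x0,y0,x1,y1,f:cv2.resize(cv2.cvtColor(d['color'][y0:y1,x0:x1],cv2.COLOR_RGB2BGR),None,fx=f,fy=f,interpolation=cv2.INTER_CUBIC)
cv2.imwrite('pics/end.png',np.hstack([b(s,240,240,370,390,2.6),b(e,190,110,320,260,2.6)]))
E
```

```text
t: 30.02
eef_pos: [0.5726, -0.1912, 0.2825]
orientation: [0.002, 0.969, 0.246, 0.002]
wrist_force: [-0.2, -0.5, -0.6]
finger_gap: 0.359
t: 30.4
eef_pos: [0.4826, -0.2393, 0.2802]
orientation: [0.001, 0.97, 0.243, 0.0]
wrist_force: [0.7, 0.4, 0.1]
finger_gap: 0.364
```

View pics/end.png

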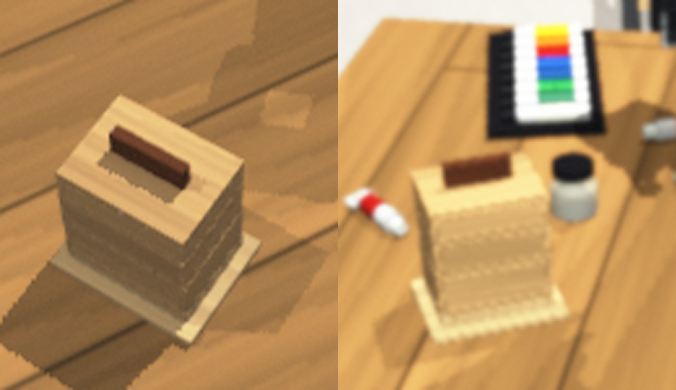

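The box stands closed, straight and level in both views, and the gripper is clear of it.

```bash
python3 -c "
from workcell import *
close_job()"
```

```text
the job is handed in; nothing more can be done
```

The box is built and handed in: tray2, tray4, tray6 and then the natural-wood lid, stacked in that order on the base. It took about 30 s of the 128 s allowed.

**Seating:** each piece made contact at its expected height (tool height measured/expected, mm):
- tray2: 51.3/51
- tray4: 94.9/95
- tray6: 129.6/129.5
- lid: 161.1/161

The highest wrist force I read was about 10 N.

**Last look:** the scene and side views show the stack closed, level and standing alone, with the gripper clear. I never reached for the ink jar, varnish bottle, brush or the coloured look-alike lids. The ink jar stands next to the box in the last picture, but I did not check the bottle or the brush after the moves.

**Disagreements:** the scene camera read positions 4–5 mm off the wrist camera. I corrected each placing from the wrist view of the held piece over the one below, by 6 mm for tray2 and 1.5–3 mm for the others. After placing, that view put each tray within about 1 mm of the base centre.

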